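Click the dosing pump up to speed five and start it

ROBOT

A 6-joint arm with a two-finger parallel gripper is mounted at the origin on the work surface. World frame = base frame: x ahead of the robot, y to its left, z up, the work surface at z = 0. Lengths are in mm, angles in rad, forces in N, time in s.
With the tool pointing down it reaches from about 350 to 725 mm from the base axis. Payload 6 kg.
Tool frame: the origin (TCP) lies at the very end of the fingers, on their centre line; the grasp point (between the pads) lies 19 mm behind it; z points along the fingers, y is the line along which they close (so a half turn about z gives the same grasp; the last joint's range is limited). The gripper opens to 85 mm and grips with 20 to 120 N. Pads are 22 mm wide; open, the fingers measure 114 mm over their backs; the gripper's body (76 mm by 85 mm) begins 54 mm behind the grasp point. The pads swing forward as they close: fully open they stand 13 mm farther back than shut.
Start: joints at [-0.907, 0.04, 0.085, 0, -1.615, -0.334], TCP at [194.321, -567.638, 231.261] pointing down, gripper open.
Joint ranges: [-2.56, 2.56], [-1.29, 2.01], [-1.08, 1.49], [-3.29, 1.98], [-2.81, -0.18], [-2.99, 2.99]. Speed limits (rad/s): [2.57, 2.57, 3.01, 3.14, 3.14, 3.14].

INTERFACE

Orientations are given as a 3x3 rotation matrix whose columns are the frame's x, y, z axes.
In Python, from plant import arm, imaging gives the robot as it stands.
- The arm moves only by the tool play_rows, never from a script. Its argument "series" is text: rows parted by semicolons, each of 4 numbers parted by spaces: the shift along the world's x, y, z in mm, then the turn about the world's z in rad. A call has exactly 10 rows; each row shifts and turns the commanded pose from where the row before left it; what a row does not reach is not made up. A row lasts 1/10 s, in which the tool goes at most 50 mm and 8.59 degrees, less where a joint would pass 70% of its speed; a pose out of reach is approached as far as the arm can. A call is refused whole if a number of a shift passes 50 or a number of a turn 0.15, either way. A call with a gripper value outside its range is refused whole. "claw" is the gripper command: -1 is shut, 1 is fully open, values between are in proportion, set as the call begins (left out, the last holds). The fingers move at their own pace and stop on an object; "grip_force" is the grip in N (left out, the last holds). Time passes only in rows, so rows that do not move let the fingers close, or fill a call up. It gives the time, the measured TCP pose, the force, the opening and the grip force at its end, in the units of the state.
- arm.sense(): the state, without advancing time (a new reading comes with each control period).
- imaging.snapshot(name): name is "scene" or "top" or "wrist"; returns (picture, depth): 420x560x3 uint8, red, green, blue; 420x560 float32, mm along the optical axis (not along the pixel's ray), 0 where there is no reading.
- imaging.camera_params(name): a dict with "camera_matrix" (3x3 intrinsics, pixels), "R" (3x3) and "t" (3): a world point X has camera coordinates R X + t; the wrist camera has in their place "tool_from_camera" (4x4, takes a point from camera to tool coordinates, whose origin is the TCP and whose axes are the flange's). Camera axes: x right, y down, z forward; pixel columns grow to the right and rows downward; lengths in mm; the calibration is good to about 2 mm. The wrist camera is an equidistant fisheye: a pixel r from the principal point sees the ray r / f radians off the axis. A picture is of the moment at which its call begins: read the wrist's pose just before it. camera_params takes no time and is no camera call.
- arm.hand_in(): hands the job in; it is judged then, once.
The state is a dict: "time_s": time; "q": joint angles; "qvel": joint speeds; "joint_torque": joint torques, N m; "position": TCP position; "ee_rot": TCP orientation; "wrist_force": force on the tool from outside, world axes, zero at the start; "ft_torque": the same for the moment, N m; "opening": finger opening in mm; "grasp_force": force on a finger pad.
Only numpy, scipy, OpenCV 4.12 (cv2) and the standard library are available. Lean on these libraries where they do the work, as an engineer would, in place of code of your own. Each camera call takes 0.05 s, during which the arm holds its last target. There are 200 camera calls.

TASK

Run the dosing pump at speed five: with the tip of the closed fingers push its winged selector dial round clockwise, click by click, until the pointer rests at the fifth stud after the off bar, without running on past it. Then press the larger of the two round buttons fully down with a fingertip to start the pump, and let it come up again. Only push, do not pinch or lift anything; do not press the small button, and leave the pump and the glassware and tools around it where they stand.

Things in the scene. Friction and masses are not known exactly. Their poses are not given: they have to be found in the camera images.
- pump: Dosing pump: white box 210 (x) x 280 (y) x 65 mm high, loose on the table, about 3 kg. Origin at the centre of its underside; x points to its back (three round black pump heads, sticking out 30 mm), y to its left, z up; yawed up to 0.5 rad. On its level top: dial on the left (x +5, y +65 mm), large start button front right, small button back right, a vial at the back.
- dial (a joint): Selector angle (rad), growing clockwise from above: 0 = off (bar mark), a click every 30 degrees (0.5236), speed k at k x 0.5236, five = 2.618, end stop 8. Starts resting in a click from off to 3. A click takes about 0.07 N m (3 N at 24 mm out); past half-way it springs on by itself into the next click, before half-way it springs back. Marks: black bar = off, then round black studs 1 to 8.
- dial_centre (a point): On the dial's upright axis, 86 mm above the table, half-way up the wing; axes as the pump's. Black skirt 48 mm across carries an upright wing (bar) 12 mm thick, from 76 to 98 mm above the table, reaching 34 mm out at its pointer end and 22 mm at the other. Around it a flat scale plate 98 mm across, marks 42 mm out and under 3 mm high.
- dial_pointer (a point): Pointer end of the wing (white line on top), 34 mm from the axis, half-way up the wing; turns with the dial. At dial angle q the pointer's direction from the axis, seen from above, is 120 degrees minus q, measured counter-clockwise from the pump's x axis.
- start (a joint): Travel of the large start button in m: 0 up, 0.006 fully down. Spring return, 4 N fully down; counts as pressed beyond 0.0045.
- start_top (a point): Centre of the top of the large start button's cap: 28 mm across, white, in a grey round housing; pressed straight down. It lies at x -50 mm, y -85 mm in the pump's frame.
- stop (a joint): Travel of the small button in m: 0 up, 0.005 down. Not to be pressed.
- stop_top (a point): Centre of the top of the small button's cap, 16 mm across, white, 100 mm behind the start button.
- vial: Capped glass vial, 24 mm across, 45 mm high, standing on the pump's top at the back. Origin at the centre of its underside.
- jar_left: Capped amber glass jar, 68 mm across, 100 mm high, left of the pump. Origin under its centre.
- jar_right: Capped glass jar, 68 mm across, 100 mm high, right of the pump. Origin under its centre.
- beaker: Open glass beaker, 64 mm across, 85 mm high, behind on the left. Origin under its centre.
- tape: Roll of tape lying flat, 90 mm across, 20 mm high, in front on the right. Origin under its centre.
- screwdriver: Screwdriver lying on the table, right of the pump.
- dish: Low glass dish, 80 mm across, 18 mm high, behind the pump. Origin under its centre.
Things that resemble listed ones, but are neither listed nor needed, are in the scene too. Leave any black, pink or purple look-alike of the beaker alone.

How it is judged:
By the outcome, as a careful person would: the job done as asked, in the order asked, and still so for the second after the job is handed in, with the robot touching nothing.
It also fails if it takes over 67 s, if anything falls off the work surface, if the arm or the gripper's body presses on something with over 40 N, if the wrist force passes 120 N, or if a joint passes its speed limit or range.

## Working session

There is one attempt and no reset: what is moved stays moved. The work goes in short steps, Python scripts to look and compute and a tool call to move; the robot and the scene stay as the last step left them, time stands still between calls to the robot, and variables do not carry over. Pictures are saved under pics/ and viewed, at most 10 in all, crops included, and the job is handed in when it is done.

Besides the shell and the picture viewer there is one more tool, called after ">>>" as name(argument=value, ...) on one line, values as JSON. play_rows: Moves the arm, as the interface text tells. Its arguments: {"type":"object","properties":{"series":{"type":"string"},"claw":{"type":"number"},"grip_force":{"type":"number"}},"required":["series"]}

```bash
mkdir -p pics; python3 - <<'E'
from plant import arm, imaging
import cv2,numpy as np
for n in("scene","top"):
    p,d=imaging.snapshot(n); np.savez(f"pics/{n}.npz",p=p,d=d); cv2.imwrite(f"pics/{n}.png",p[...,::-1])
    c=imaging.camera_params(n); print(n,c["camera_matrix"],(-np.array(c["R"]).T@c["t"]))
s=arm.sense();print(s["time_s"],s["position"],s["ee_rot"],s["opening"])
E
```

```text
scene [[434.7743253    0.         279.65087915]
 [  0.         434.7743253  210.41860698]
 [  0.           0.           1.        ]] [1166.26701242 -428.25818157  782.49555322]
top [[412.93774223   0.         279.57746087]
 [  0.         412.93774223 205.58592944]
 [  0.           0.           1.        ]] [ 417.61488357   38.30267535 1378.8150931 ]
0.1 [ 194.29255095 -567.36184212  230.3678894 ] [[-9.46103680e-01 -3.23863301e-01 -6.23914708e-04]
 [-3.23863884e-01  9.46102513e-01  1.48963267e-03]
 [ 1.07849920e-04  1.61141039e-03 -9.99998696e-01]] 85.35538391144729
```

View pics/top.png

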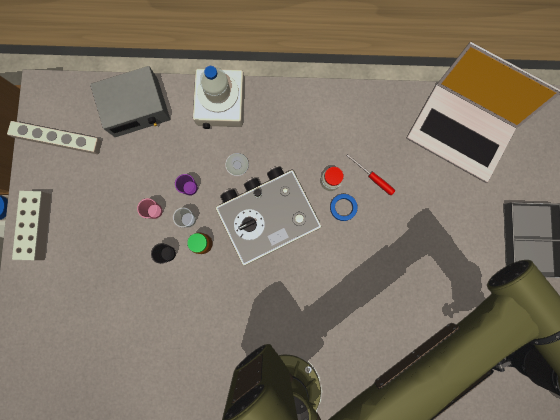

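View pics/scene.png

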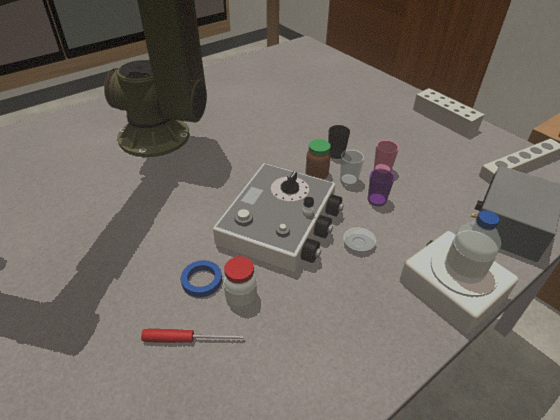

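The top view shows the pump around (268,217): dial at (249,224), start button at (299,218), small button at (285,191). The scene view agrees with this layout. Next I'll measure the points.

```bash
cat > h.py <<'E'
import numpy as np,cv2
from plant import arm,imaging
def cast(name,uv,z):
    c=imaging.camera_params(name);R=np.array(c["R"]);C=-R.T@np.array(c["t"])
    r=R.T@np.linalg.inv(c["camera_matrix"])@np.array([uv[0],uv[1],1.]); return C+r*(z-C[2])/r[2]
E
python3 - <<'E'
from h import *
p=np.load("pics/top.npz")["p"]; d=np.load("pics/top.npz")["d"]
# white plate
g=p.min(2); print(d[217,268],d[224,262],d[218,299])
m=(g>150).astype(np.uint8); n,l,st,ce=cv2.connectedComponentsWithStats(m)
for i in range(1,n):
    if st[i,4]>15 and 200<ce[i][0]<330 and 160<ce[i][1]<270: print(st[i],ce[i])
H=(abs(d-(1378.8-65))<12).astype(np.uint8); H[:, :205]=0; H[:,330:]=0; H[:155]=0; H[275:]=0
c=max(cv2.findContours(H,0,2)[0],key=cv2.contourArea); r=cv2.minAreaRect(c);print(r)
print([cast("top",q,65).round() for q in cv2.boxPoints(r)])
for n,uv,z in (("dial",(249,224),68),("start",(299,218),75),("stop",(285,191),72)): print(n,cast("top",uv,z).round())
cv2.imwrite("pics/crop.png",cv2.resize(p[160:275,205:330,::-1],None,fx=5,fy=5,interpolation=cv2.INTER_CUBIC))
E
```

```text
1323.3704 1311.8855 1296.5852
[231 156  13  13 116] [236.89655172 161.4137931 ]
[216 171 105  94 571] [268.06304729 219.61471103]
[234 209  31  31 523] [249.29827916 224.28680688]
[295 215   9   8  55] [298.8        218.29090909]
[267 228  22  18 216] [277.57407407 236.25      ]
((267.50006103515625, 216.99996948242188), (64.8459701538086, 87.65385437011719), 63.43495178222656)
[array([570., 245.,  65.]), array([706.,  -3.,  65.]), array([ 520., -100.,   65.]), array([389., 145.,  65.])]
dial [521. 130.  68.]
start [544. -28.  75.]
stop [630.  19.  72.]
```

View pics/crop.png

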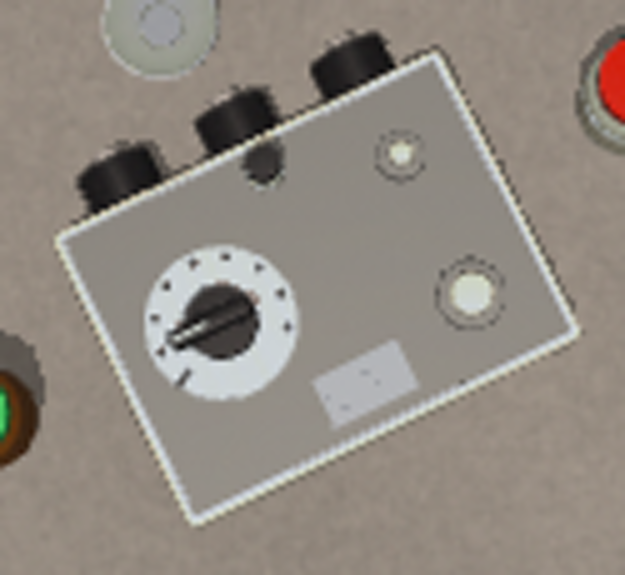

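The crop shows the dial centre at about (221,323) and the off bar at (183,378). The pointer is at (180,340), in line with stud 1 at (161,352), so the dial is at speed 1 and needs four clicks. Pump yaw is about 0.497. The dial is at about (520,130.5) and the start button at about (543.5,-27.5). Corners and known offsets agree within 2 mm.

>>> play_rows(series="18 44 0 0.11;18 44 0 0.11;18 44 0 0.11;18 44 0 0.11;18 44 0 0.11;18 44 0 0.11;18 44 0 0.11;18 44 0 0.11;18 44 0 0.11;18 44 0 0.11", claw=-1)

```text
time_s: 1.1
position: [374.4, -125.7, 231.2]
ee_rot: [[-0.136, -0.991, 0.001], [-0.991, 0.136, 0.0], [-0.0, -0.001, -1.0]]
wrist_force: [1.3, -0.7, 0.1]
opening: 0.3
grasp_force: 0.0
```

>>> play_rows(series="18 44 0 0.11;18 44 0 0.11;18 44 0 0.11;18 44 0 0.11;18 44 0 0.11;18 30 0 0.09;0 0 -40 0;0 0 -40 0;0 0 0 0;0 0 0 0")

```text
time_s: 2.1
position: [482.4, 121.9, 152.0]
ee_rot: [[0.478, -0.878, -0.0], [-0.878, -0.478, -0.001], [0.001, 0.001, -1.0]]
wrist_force: [-0.1, 0.4, 1.5]
opening: -0.1
grasp_force: 0.0
```

```bash
python3 - <<'E'
from h import *
s=arm.sense();print(s["time_s"],s["position"],s["ee_rot"].round(3) if hasattr(s["ee_rot"],'round') else s["ee_rot"],s["opening"],s["wrist_force"],s["q"])
p,d=imaging.snapshot("wrist"); cv2.imwrite("pics/w1.png",p[...,::-1]); c=imaging.camera_params("wrist");print(c)
E
```

```text
2.1 [482.40488109 121.88297302 152.02201535] [[ 0.478 -0.878 -0.   ]
 [-0.878 -0.478 -0.001]
 [ 0.001  0.001 -1.   ]] -0.12245097090945851 [-0.11851438  0.37469862  1.47550467] [ 6.54302254e-01 -2.33027519e-01 -3.13613677e-01  1.10987504e-03
 -1.49115503e+00 -1.55452441e-01]
{'camera_matrix': array([[325.1922621 ,   0.        , 277.82171546],
       [  0.        , 325.1922621 , 205.82536137],
       [  0.        ,   0.        ,   1.        ]]), 'tool_from_camera': array([[-3.24392167e-04, -9.53948323e-01, -2.99970817e-01,
         7.67475342e+01],
       [ 9.99999894e-01, -2.11714787e-04, -4.08130257e-04,
         2.56755058e-02],
       [ 3.25826917e-04, -2.99970918e-01,  9.53948291e-01,
        -1.43413630e+02],
       [ 0.00000000e+00,  0.00000000e+00,  0.00000000e+00,
         1.00000000e+00]])}
```

View pics/w1.png

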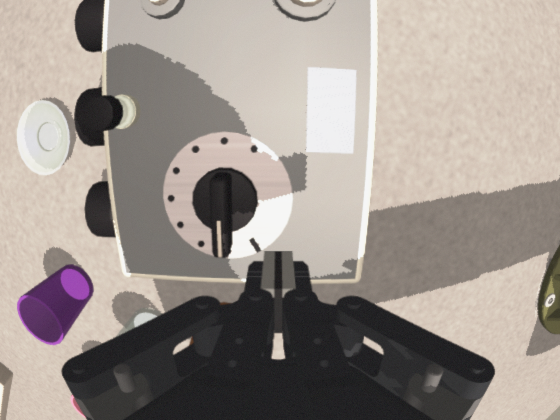

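The wrist view shows the bar at (255,244), seven free studs (2 to 8) at (201,243), (180,225), (171,198), (176,170), (195,149), (224,141) and (254,149), and the pointer covering stud 1. So the dial is at 1. The fingertip is at about (278,252). I'll fit the mark circle for the centre.

```bash
cat >> h.py <<'E'
def wcast(uv,z,pos,rot):
    c=imaging.camera_params("wrist");K=c["camera_matrix"];T=np.array(c["tool_from_camera"])
    a=np.array([uv[0]-K[0,2],uv[1]-K[1,2]]);r=np.linalg.norm(a);t=r/K[0,0]
    v=np.array([*(a/r*np.sin(t)),np.cos(t)]);rot=np.array(rot)
    o=np.array(pos)+rot@T[:3,3];w=rot@T[:3,:3]@v
    return o+w*(z-o[2])/w[2]
E
python3 - <<'E'
from h import *
s=arm.sense();f=lambda uv,z:wcast(uv,z,s["position"],s["ee_rot"])
M=[(201,243),(180,225),(171,198),(176,170),(195,149),(224,141),(254,149)]
P=np.array([f(m,70)[:2] for m in M])
A=np.c_[2*P,np.ones(len(P))];x=np.linalg.lstsq(A,(P**2).sum(1),rcond=None)[0]
c=x[:2];print(c,np.sqrt(x[2]+c@c))
an=np.degrees(np.arctan2(*(P-c).T[::-1]));print(an, an-(120-30*np.arange(2,9)))
print("bar",f((255,244),69),"pointer tip",f((220,255),98),"finger",f((278,252),152))
E
```

```text
[522.82107117 131.02655215] 42.09151455826983
[ 88.36735662  58.7837116   28.15934748  -2.46210992 -32.1929961
 -62.56696713 -92.88686011] [28.36735662 28.7837116  28.15934748 27.53789008 27.8070039  27.43303287
 27.11313989]
bar [486.56845176 153.2928926   69.        ] pointer tip [508.09511376 160.01256639  98.        ] finger [486.61608116 115.86239447 152.        ]
```

Dial centre is about (522,131) with yaw about 28°, so the pointer is at 118° world. The closed fingertip is about 13 mm thick, with its width already in line with the wing. I'll descend beside the wing, then push the first click on an arc.

>>> play_rows(series="2.5 10 -10 0;2.8 10.4 -20 0;0 0 -20 0;0 0 -18 0;0 0 0 0;0 0 0 0;2.7 1.4 0 0;2.6 1.4 0 0;2.6 1.4 0 0;0 0 0 0")

```text
time_s: 3.15
position: [495.9, 147.2, 83.7]
ee_rot: [[0.479, -0.878, 0.0], [-0.878, -0.479, 0.0], [-0.0, -0.0, -1.0]]
wrist_force: [-2.0, 0.1, 0.8]
opening: -0.1
grasp_force: 1.0
```

>>> play_rows(series="2.7 1.3 0 0;0 0 0 0;1.2 1.4 0 -0.064;1.2 1.4 0 -0.064;1.3 1.4 0 -0.064;1.4 1.2 0 -0.064;1.5 1.1 0 -0.064;1.5 1.1 0 -0.064;0 0 0 0;0 0 0 0")

```text
time_s: 4.15
position: [506.1, 155.6, 83.1]
ee_rot: [[0.116, -0.993, -0.001], [-0.993, -0.116, -0.0], [0.0, 0.001, -1.0]]
wrist_force: [-3.4, -0.9, 0.4]
opening: 0.0
grasp_force: 1.3
```

```bash
python3 - <<'E'
from h import *
s=arm.sense();print(s["time_s"],s["position"],s["ee_rot"].round(3),s["wrist_force"])
p,d=imaging.snapshot("wrist"); q,_=imaging.snapshot("scene")
a=cv2.resize(p[100:340,110:350,::-1],(500,500));b=cv2.resize(q[165:215,255:330,::-1],(300,200),interpolation=cv2.INTER_CUBIC)
o=np.zeros((500,800,3),np.uint8);o[:,:500]=a;o[:200,500:]=b;cv2.imwrite("pics/w2.png",o)
E
```

```text
4.15 [506.09730672 155.62219445  83.05481712] [[ 0.116 -0.993 -0.001]
 [-0.993 -0.116 -0.   ]
 [ 0.     0.001 -1.   ]] [-3.38501229 -0.86839044  0.39083043]
```

View pics/w2.png

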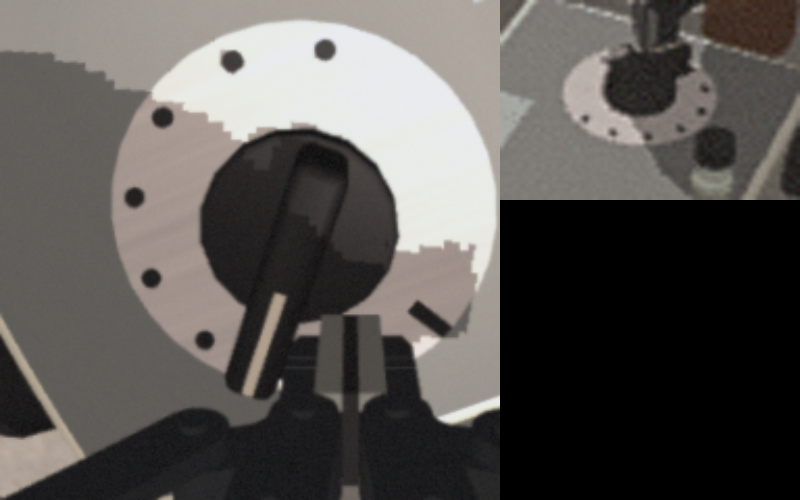

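The dial has moved on: the pointer's white line runs from (278,295) to (253,392) in the crop, and the bar is at (430,318). I'll compute the current angle.

```bash
cat >> h.py <<'E'
def ang(a,b,z=98):
    s=arm.sense();g=lambda m:wcast((m[0]*.48+110,m[1]*.48+100),z,s["position"],s["ee_rot"])[:2]
    A,B=g(a),g(b);return A.round(1),B.round(1),np.degrees(np.arctan2(*(B-A)[::-1]))
E
python3 - <<'E'
from h import *
print(ang((278,295),(253,392)))
M=[(205,340),(151,278),(134,197),(162,117),(232,62),(325,50)]
s=arm.sense();P=np.array([wcast((m[0]*.48+110,m[1]*.48+100),69,s["position"],s["ee_rot"])[:2] for m in M])
A=np.c_[2*P,np.ones(6)];x=np.linalg.lstsq(A,(P**2).sum(1),rcond=None)[0];c=x[:2];print(c,np.sqrt(x[2]+c@c))
print(np.degrees(np.arctan2(*(P-c).T[::-1]))-(120-30*np.arange(3,9)))
E
```

```text
(array([523.3, 137.4]), array([527.1, 161.9]), np.float64(81.02651676887542))
[521.5255938 130.3846607] 41.96620918248592
[28.30338858 28.01907527 27.80289234 27.80228621 27.78679816 27.53074409]
```

The dial reads 67°: it has passed click 2 and the finger is still pressing. From this contact I'll rotate the finger pose rigidly about the axis, slowly, 50° first (contact at 117°), then check.

>>> play_rows(series="1.10 0.66 0 -0.0436;1.13 0.61 0 -0.0436;1.15 0.56 0 -0.0436;1.18 0.51 0 -0.0436;1.20 0.46 0 -0.0436;1.22 0.41 0 -0.0436;1.23 0.35 0 -0.0436;1.25 0.30 0 -0.0436;1.26 0.24 0 -0.0436;1.27 0.19 0 -0.0436")

```text
time_s: 5.25
position: [518.4, 160.5, 83.3]
ee_rot: [[-0.316, -0.949, 0.0], [-0.949, 0.316, 0.001], [-0.001, 0.0, -1.0]]
wrist_force: [-2.9, 1.6, 0.8]
opening: 0.0
grasp_force: 1.5
```

>>> play_rows(series="1.28 0.13 0 -0.0436;1.28 0.08 0 -0.0436;1.28 0.02 0 -0.0436;1.28 -0.03 0 -0.0436;1.28 -0.09 0 -0.0436;1.27 -0.15 0 -0.0436;1.27 -0.20 0 -0.0436;1.26 -0.26 0 -0.0436;1.24 -0.31 0 -0.0436;1.23 -0.37 0 -0.0436")

```text
time_s: 6.25
position: [531.5, 159.3, 83.4]
ee_rot: [[-0.687, -0.726, 0.001], [-0.726, 0.687, 0.001], [-0.001, -0.0, -1.0]]
wrist_force: [-0.2, 0.6, 0.9]
opening: 0.1
grasp_force: 0.5
```

```bash
python3 - <<'E'
from h import *
s=arm.sense();print(s["time_s"],s["position"],s["ee_rot"].round(3),s["wrist_force"])
p,d=imaging.snapshot("wrist")
cv2.imwrite("pics/w3.png",cv2.resize(p[100:340,110:350,::-1],(500,500)))
E
```

```text
6.25 [531.48896462 159.29871306  83.41187935] [[-0.687 -0.726  0.001]
 [-0.726  0.687  0.001]
 [-0.001 -0.    -1.   ]] [-0.16464032  0.57956467  0.86293691]
```

View pics/w3.png

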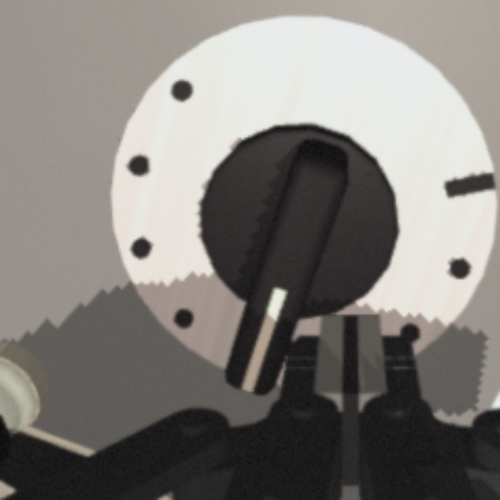

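The bar is at (470,185) and studs 1 and 2 are at (459,268) and (409,333). The pointer covers stud 4, with stud 5 next at (184,318). The force is near 0, so it rests at 4. One more click, to contact at about 143°, then back off to +y and check.

>>> play_rows(series="1.26 -0.44 0 -0.0454;1.24 -0.49 0 -0.0454;1.22 -0.55 0 -0.0454;1.19 -0.60 0 -0.0454;1.16 -0.66 0 -0.0454;1.13 -0.71 0 -0.0454;1.10 -0.76 0 -0.0454;1.06 -0.81 0 -0.0454;1.02 -0.86 0 -0.0454;0.98 -0.90 0 -0.0454")

```text
time_s: 7.3
position: [542.8, 152.4, 83.4]
ee_rot: [[-0.936, -0.352, 0.001], [-0.352, 0.936, 0.001], [-0.001, 0.0, -1.0]]
wrist_force: [1.0, 0.9, 0.1]
opening: -0.0
grasp_force: 0.0
```

>>> play_rows(series="0 0 0 0;0 0 0 0;0 2 0 0;0 4 0 0;0 5 0 0;0 5 0 0;0 2 10 0;0 0 25 0;0 0 25 0;0 0 0 0")

```text
time_s: 8.3
position: [544.3, 171.0, 148.7]
ee_rot: [[-0.936, -0.353, 0.007], [-0.353, 0.936, 0.003], [-0.008, 0.0, -1.0]]
wrist_force: [0.8, 0.6, 0.6]
opening: -0.0
grasp_force: 0.0
```

```bash
python3 - <<'E'
from h import *
s=arm.sense();print(s["time_s"],s["position"],s["ee_rot"].round(3),s["wrist_force"])
p,d=imaging.snapshot("wrist")
cv2.imwrite("pics/w4.png",p[...,::-1])
E
```

```text
8.3 [544.31359576 170.98200591 148.70454751] [[-0.936 -0.353  0.007]
 [-0.353  0.936  0.003]
 [-0.008  0.    -1.   ]] [0.7964423  0.57328134 0.57085916]
```

View pics/w4.png

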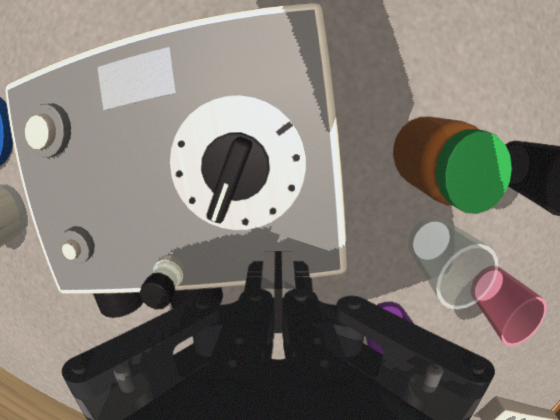

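The pointer covers stud 5: the bar is at (284,128), studs 1 to 4 are free on one side and 6 to 8 on the other, and the finger is clear. Next I'll locate the start cap (wrist pixel (38,132)).

```bash
python3 - <<'E'
from h import *
s=arm.sense()
d=np.load("pics/top.npz")["d"];print(1378.8-d[216:221,297:302])
print(wcast((38,132),80,s["position"],s["ee_rot"]),cast("top",(298.8,218.3),80))
c=np.array([521.8,130.8]);a=np.radians(28);R=np.array([[np.cos(a),-np.sin(a)],[np.sin(a),np.cos(a)]]);print(c+R@[-55,-150])
E
```

```text
[[78.818726 78.36975  76.739746 80.95178  81.36865 ]
 [81.56885  83.398315 79.07654  82.19739  78.53711 ]
 [77.91675  84.836426 82.21484  83.0437   86.72998 ]
 [82.66406  80.607544 81.95874  79.00232  80.06848 ]
 [81.60388  84.437744 81.12976  78.09436  82.50159 ]]
[542.98055065 -29.25701553  80.        ] [542.50562041 -27.14308987  80.        ]
[543.65861681 -27.46307488]
```

Start cap is at (543.3,-27.8), top at about z 81; three estimates agree. Moving above it.

>>> play_rows(series="0 -40 0 0;0 -40 0 0;0 -40 0 0;-0.5 -40 0 0;-0.5 -38.8 0 0;0 0 -20 0;0 0 -20 0;0 0 -17 0;0 0 0 0;0 0 0 0")

```text
time_s: 9.35
position: [541.2, -28.8, 86.8]
ee_rot: [[-0.936, -0.352, -0.001], [-0.352, 0.936, -0.001], [0.001, -0.0, -1.0]]
wrist_force: [-0.7, -0.7, 2.5]
opening: 0.3
grasp_force: 0.6
```

>>> play_rows(series="0 0 -2 0;0 0 -2 0;0 0 -1.5 0;0 0 -1.5 0;0 0 -1 0;0 0 -1 0;0 0 -1 0;0 0 -1 0;0 0 0 0;0 0 0 0")

```text
time_s: 10.35
position: [542.2, -28.6, 80.7]
ee_rot: [[-0.936, -0.353, 0.004], [-0.353, 0.936, -0.001], [-0.003, -0.002, -1.0]]
wrist_force: [-12.5, 4.2, 26.1]
opening: 0.1
grasp_force: 12.9
```

26 N at z 80.7, about 6 mm below first contact: the button has bottomed. I'll ease up and watch the force.

>>> play_rows(series="0 0 1 0;0 0 1 0;0 0 1 0;0 0 1 0;0 0 0.5 0;0 0 0 0;0 0 0 0;0 0 0 0;0 0 0 0;0 0 0 0")

```text
time_s: 11.35
position: [542.0, -28.5, 81.1]
ee_rot: [[-0.936, -0.352, 0.002], [-0.352, 0.936, 0.0], [-0.002, -0.001, -1.0]]
wrist_force: [-1.7, -0.3, 6.7]
opening: 0.2
grasp_force: 3.3
```

```bash
python3 - <<'E'
from h import *
s=arm.sense();print(s["time_s"],s["position"],s["wrist_force"])
p,d=imaging.snapshot("scene");w,_=imaging.snapshot("wrist")
o=np.zeros((420,780,3),np.uint8);o[:,:400]=cv2.resize(p[190:253,215:275,::-1],(400,420),interpolation=cv2.INTER_CUBIC);o[:,400:]=cv2.resize(w[150:350,190:370,::-1],(380,420))
cv2.imwrite("pics/s5.png",o)
E
```

```text
11.35 [541.95129327 -28.51568399  81.11110685] [-1.66763177 -0.34356305  6.68174257]
```

View pics/s5.png

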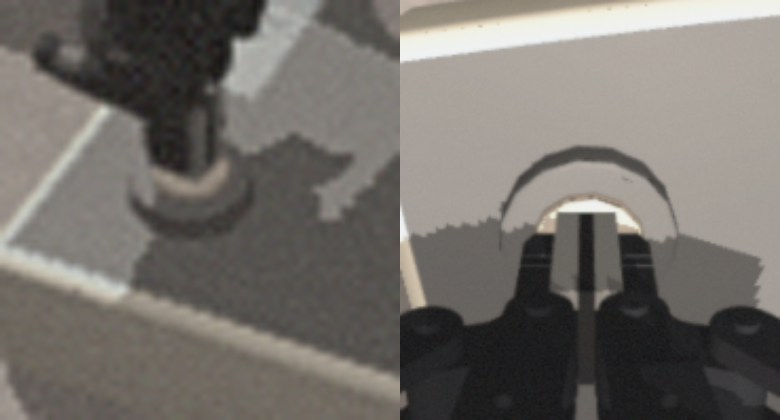

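The fingertip sits on the white cap, held at the bottom with 6.7 N (spring plus stop). Now I'll release it, rise clear and verify.

>>> play_rows(series="0 0 1 0;0 0 1 0;0 0 1 0;0 0 2 0;0 0 2 0;0 0 5 0;0 0 15 0;0 0 30 0;0 0 30 0;0 0 0 0")

```text
time_s: 12.45
position: [543.2, -28.8, 172.9]
ee_rot: [[-0.936, -0.352, 0.008], [-0.352, 0.936, 0.0], [-0.007, -0.002, -1.0]]
wrist_force: [0.4, 0.2, -0.2]
opening: -0.0
grasp_force: 0.0
```

>>> play_rows(series="-10 -30 10 0;-10 -40 10 0;-10 -40 0 0;-10 -40 0 0;-10 -40 0 0;0 0 0 0;0 0 0 0;0 0 0 0;0 0 0 0;0 0 0 0")

```text
time_s: 13.45
position: [491.6, -217.7, 186.8]
ee_rot: [[-0.935, -0.354, -0.0], [-0.354, 0.935, 0.0], [0.0, 0.0, -1.0]]
wrist_force: [0.8, 0.4, 1.1]
opening: -0.1
grasp_force: 0.0
```

```bash
python3 - <<'E'
from h import *
s=arm.sense();print(s["time_s"],s["position"],s["wrist_force"])
p,d=imaging.snapshot("top");w,dw=imaging.snapshot("wrist")
p0=np.load("pics/top.npz")["p"]
o=np.zeros((480,800,3),np.uint8);o[:,:520]=cv2.resize(p[160:280,205:335,::-1],(520,480),interpolation=cv2.INTER_CUBIC);o[:210,520:]=cv2.resize(w[...,::-1],(280,210))
print(np.median(1378.8-d[215:222,296:302]))
cv2.imwrite("pics/t6.png",o)
E
```

```text
13.45 [ 491.6458683  -217.68296275  186.81577216] [0.84733876 0.44036633 1.08428858]
576.4535
```

View pics/t6.png

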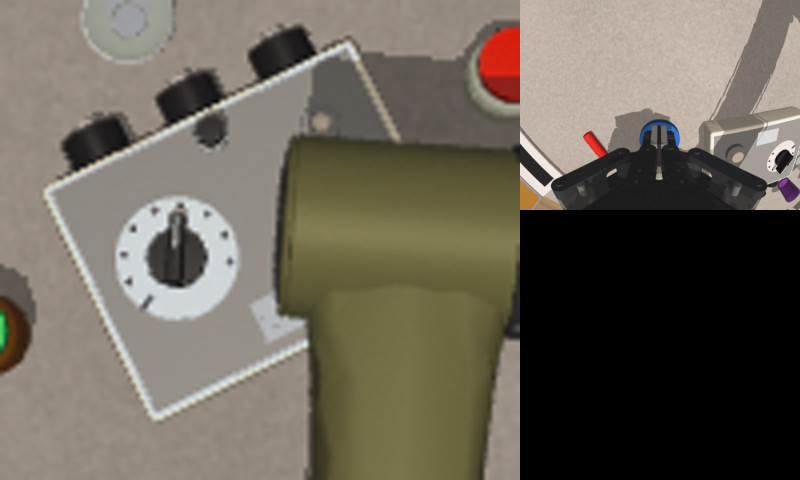

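The pointer at (178,215) is on the fifth stud after the bar at (147,303). The pump and its surroundings are unmoved, and the tool is clear with no force on it.

```bash
python3 -c "
from plant import arm
print(arm.hand_in())"
```

```text
the job is handed in; nothing more can be done
None
```

I pushed the dial from speed 1 to speed 5, then pressed the start button to its stop and released it with the arm clear, and handed the job in; I confirmed the pointer at stud 5 by camera, but not the raised cap, as the arm hid the button.

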